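# Pin a repaired air cylinder into the sloping test stand

## Robot

A 7-joint arm with a two-finger parallel gripper is mounted at the origin on a cart in front of the work surface, level with it; the furniture and walls round the work are solid. World frame = base frame: x ahead of the robot, y to its left, z up, the work surface at z = 0. Lengths are in m, angles in rad, forces in N, time in s.
With the tool pointing down it reaches from about 0.4 to 0.85 m from the base axis. Payload 10.4 kg.
Tool frame: the origin (TCP) lies midway between the tips of the shut fingers; the grasp point (between the pads) lies 19 mm behind it (manip.pinch_z is the distance from the TCP to the grasp point, in m); z points along the fingers, y is the line along which they close (so a half turn about z gives the same grasp; the last joint's range is limited). The gripper opens to 85 mm and grips with 20 to 120 N. Pads are 22 mm wide; open, the fingers measure 114 mm over their backs; the gripper's body (76 mm by 85 mm) begins 54 mm behind the grasp point. The pads swing forward as they close: fully open they stand 13 mm farther back than shut.
Start: joints at [-1.184, 0.332, -0.065, 1.46, 0.022, 1.35, -0.088], TCP at [0.249, 0.573, 0.231] pointing down, gripper open.
Joint ranges: [-2.6, 2.6], [-0.5, 2.12], [-1.47, 1.34], [0.16, 2.42], [-1.27, 4.41], [0.06, 2.06], [-2.6, 2.6]. Speed limits (rad/s): [2.22, 2.22, 2.79, 2.79, 3.14, 3.14, 3.14].

## Interface

Orientations are given as a rotation vector (axis times angle).
In Python, from bench import manip, snapshot gives the robot as it stands.
- The arm moves only by the tool apply_moves, never from a script. Its argument "rows" is a list of rows, each a list of 7 numbers: the gripper's target within -1 to 1 (shut at 1, half-way at 0, fully open at -1), then the shift along the tool's x, y, z in mm, then the turn, a rotation vector about the tool's x, y, z in rad. A call has 1 to 20 rows; each row is the pose to reach, as a shift and turn from the pose commanded when the call began, along the tool's axes at that moment; what a row does not reach only later rows make up. A row lasts 1/10 s, in which the tool goes at most 50 mm and 8.59 degrees, less where a joint would pass 70% of its speed; a pose out of reach is approached as far as the arm can. A call with a gripper value outside its range is refused whole. The fingers move at their own pace and stop on an object; the grip force is fixed at half the most. Time passes only in rows, so rows that repeat a pose let the fingers close. It gives the time, the measured TCP pose, the force, the opening and the grip force at its end, in the units of the state.
- manip.get_obs(): the state, without advancing time (a new reading comes with each control period).
- snapshot(name): name is "side" or "top" or "wrist"; returns a dict with "frame" (384x512x3 uint8, red, green, blue), "fx", "fy", "cx", "cy" (pixels), "camera_from_world" (4x4, takes a point from world to camera coordinates); the wrist camera has in their place "hand_eye" (4x4, takes a point from camera to tool coordinates, whose origin is the TCP and whose axes are the flange's). Camera axes: x right, y up, looking along -z (the intrinsics and any distortion apply to the point x, -y, -z); pixel columns grow to the right and rows downward; lengths in m; the calibration is good to about 2 mm. A picture is of the moment at which its call begins: read the wrist's pose just before it. There is no depth.
- manip.sign_off(): hands the job in; it is judged then, once.
The state is a dict: "clock": time; "qpos": joint angles; "qvel": joint speeds; "joint_torque": joint torques, N m; "eef_pos": TCP position; "orientation": TCP orientation; "contact_force": force on the tool from outside, world axes, zero at the start; "torque": the same for the moment, N m; "grip_width": opening from 0.0 (shut) to 1.0 (fully open); "grasp_force": force on a finger pad.
Only numpy, scipy, OpenCV 4.12 (cv2) and the standard library are available. Lean on these libraries where they do the work, as an engineer would, in place of code of your own. Each camera call takes 0.05 s, during which the arm holds its last target. There are 200 camera calls.

## Task

Mount the air cylinder on the sloping test stand: lay it on the rest rail with its rear eye at the bottom and slide it down until the eye is fully home between the two ears of the bracket, then push the long clevis pin from the pin block all the way down through both ears and the eye, and finally swing the keeper bar fully across the pin's flange so that it cannot jump out under pressure. The short pin stays in its block, and nothing else on the bench is to be shifted.

Things in the scene. Friction and masses are not known exactly. Their poses are not given: they have to be found in the camera images.
- cylinder_center (a point): Loose air cylinder, 0.4 kg: square barrel 120 mm long, 36 x 36 mm, dark end caps, two small brass ports on top (12 mm high, 50 mm either side of centre). Point: centre of the barrel, 18 mm above its underside. x: along the cylinder to the piston rod (12 mm thick, 36 mm long); at -x the flat rear eye, ending 98 mm from this point. z: up, away from the underside. Grasp across y, 36 mm
- cylinder_eye (a point): Centre of the 16 mm hole in the cylinder's rear eye (a flat steel tongue 28 mm wide, 14 mm thick), 84 mm from the barrel's centre towards -x, on the barrel's axis; the hole runs along z; same axes as cylinder_center
- bracket_hole (a point): On the fixed grey test stand, whose bed slopes up at 30 degrees away from the robot: the point midway between the two ears of the dark fork bracket at the low end, where the eye's hole belongs. Axes of the slope: x uphill along the bed, y across it, z square to it (axis of the 16 mm holes in both ears, leaning 30 degrees towards the robot)
- bracket_top (a point): Centre of the hole's mouth in the top face of the upper ear, 19.5 mm above bracket_hole along its z; same axes. The ears are 10 mm thick, 70 mm wide, reach 16 mm uphill of the hole; the 19 mm gap between them is open uphill; its back wall, 14 mm downhill of the hole, stops the eye when the holes are in line. The pin's flange lies on this face when home
- rest_rail (a point): Middle of the top of the rest rail that carries the barrel's underside: in the slope's frame x +107, y 0, z -18 mm from bracket_hole; same axes. The rail is 18 mm wide, straight uphill, x +26 to +188 mm from bracket_hole, 16 mm above the bed. Home, the barrel's centre is at x +84, y 0, z 0 from bracket_hole; to clear the upper ear lay it about 34 mm farther uphill, then slide it down
- guide_mid (a point): Middle of the free length between two pairs of upright guide plates beside the rail, x +101 mm uphill of bracket_hole; same axes. Plates 39 mm apart with flared tops (up to 12 mm above the barrel's axis, 60 mm wide over all) stand at x +28 to +50, with a flared mouth to +64, and at x +138 to +162 from bracket_hole; between them the barrel's sides are free for fingers
- long_pin_grip (a point): Loose steel clevis pin, 99 mm long, 0.13 kg, upright in the pin block: shank 14 mm thick, 50 mm long, with a rounded nose; flange 36 mm across, 5 mm thick; above it a round dark knob 20 mm thick, 44 mm long. Point: the knob's centre, 22 mm above the flange's top, 77 mm from the tip. z: from tip to knob
- long_pin_flange (a point): Centre of the underside of the long pin's flange, on the pin's axis; same axes as long_pin_grip
- short_pin_grip (a point): Second, shorter steel pin of the same make (63 mm long, shank only 28 mm, knob 30 mm long), too short for this bracket; it stands lower in the same block. The point is the centre of its knob, 20 mm above its flange's underside. Leave it there
- pin_block: Fixed wooden block 56 x 140 x 30 mm with two 15 mm blind holes, 26 mm deep, on its y axis at y -42 and +42 mm, in which the long and the short pin stand. Origin at the centre of its underside, z up
- keeper (a joint): Swing keeper on the upper ear, turning about the slope's z axis, rad. 0: bar points downhill, off the pin; 1.57 (stop): bar points to -y across the slope, over the pin's flange on the downhill side of its knob. Stiff (about 1 N at its knob), stays where left. Passes 2 mm above the flange of a pin that is home, blocked by one that is not
- keeper_pivot (a point): The keeper's pivot: relative to bracket_hole, x -19, y +27, z +28.5 mm (middle of the 4 mm thick, 12 mm wide keeper bar); axes of the slope
- keeper_knob (a point): Centre of the upstanding round dark knob at the keeper's free end, 44 mm from the pivot, 12 mm thick and 22 mm high, standing square to the slope; the point is 11 mm above the bar's top and 11 mm below the knob's top. Push it round its arc with the shut fingers
- gauge: Bystander: round pressure gauge, 78 x 55 x 24 mm, lying face up. Origin under its centre
- glue_tube: Bystander: small thread-lock bottle lying down, 75 mm long, 21 mm thick
- box_white: Bystander: small white carton 50 x 75 x 42 mm
- box_brown: Bystander: small brown carton 40 x 60 x 30 mm
- box_orange2: Bystander: small orange carton 26 x 50 x 24 mm
Things that resemble listed ones, but are neither listed nor needed, are in the scene too. What is shaped like the part that bears long_pin_grip but yellow is not meant.

How it is judged:
By the outcome, as a careful person would: the job done as asked, in the order asked, and still so for the second after the job is handed in, with the robot touching nothing.
It also fails if it takes over 58 s, if anything falls off the work surface, if the arm or the gripper's body presses on something with over 40 N, if the wrist force passes 120 N, or if a joint passes its speed limit or range.

## Working session

There is one attempt and no reset: what is moved stays moved. The work goes in short steps, Python scripts to look and compute and a tool call to move; the robot and the scene stay as the last step left them, time stands still between calls to the robot, and variables do not carry over. Pictures are saved under pics/ and viewed, at most 10 in all, crops included, and the job is handed in when it is done.

Besides the shell and the picture viewer there is one more tool, called after "Call:" as name(argument=value, ...) on one line, values as JSON. apply_moves: Moves the arm, as the interface text tells. Its arguments: {"type":"object","properties":{"rows":{"type":"array"}},"required":["rows"]}

```bash
ls; mkdir -p pics
python3 - <<'E'
from bench import manip, snapshot
import cv2, numpy as np, json
o=manip.get_obs(); print(o, manip.pinch_z)
for n in("side","top"):
    s=snapshot(n); cv2.imwrite(f"pics/{n}0.png",cv2.resize(s["frame"][:,:,::-1],(800,600),interpolation=cv2.INTER_CUBIC))
    print(n,{k:(np.round(v,4).tolist() if not np.isscalar(v) else v) for k,v in s.items() if k!="frame"})
s=snapshot("wrist");print({k:(np.round(v,4).tolist() if not np.isscalar(v) else v) for k,v in s.items() if k!="frame"})
E
```

```text
pics
{'clock': 0.0, 'qpos': array([-1.18357423,  0.3328833 , -0.06474219,  1.46097739,  0.02157792,
        1.34990538, -0.08850132]), 'qvel': array([-4.40041417e-06, -1.19959479e-03, -8.16857533e-04, -2.39269104e-04,
       -3.43181411e-04, -2.08634668e-03, -1.19522102e-03]), 'joint_torque': array([ 1.11678560e-04, -6.25438571e+01,  4.85648692e-02, -3.91617930e+01,
        1.61250302e-02,  9.37184610e-03, -7.03717592e-05]), 'eef_pos': array([0.24884728, 0.57289204, 0.23049168]), 'orientation': array([-6.39111752e-01, -3.07562344e+00,  2.28466822e-03]), 'contact_force': array([-0.15122653,  0.72170343,  0.32844314]), 'torque': array([-0.00405422, -0.01072143,  0.0396079 ]), 'grasp_force': 0.0, 'grip_width': 1.0030349925066084} 0.0187
side {'fx': 384.44294432742777, 'fy': 384.44294432742777, 'cx': 256.0064105243476, 'cy': 192.91213864483385, 'camera_from_world': [[-0.9601, -0.2797, 0.0031, 0.4951], [0.1292, -0.4333, 0.8919, -0.1809], [-0.2482, 0.8567, 0.4522, -1.1551], [0.0, 0.0, 0.0, 1.0]]}
top {'fx': 408.41754045011544, 'fy': 408.41754045011544, 'cx': 253.8101153493829, 'cy': 192.67459354165072, 'camera_from_world': [[-0.0275, -0.9994, -0.0215, -0.021], [0.9866, -0.0306, 0.1601, -0.555], [-0.1607, -0.0168, 0.9869, -1.4242], [0.0, 0.0, 0.0, 1.0]]}
{'fx': 288.83034261227226, 'fy': 288.83034261227226, 'cx': 258.11145514900886, 'cy': 191.03708370843762, 'hand_eye': [[-0.0005, 0.9599, 0.2802, 0.0708], [1.0, 0.001, -0.0014, -0.0007], [-0.0016, 0.2802, -0.9599, -0.1415], [0.0, 0.0, 0.0, 1.0]]}
```

View pics/side0.png

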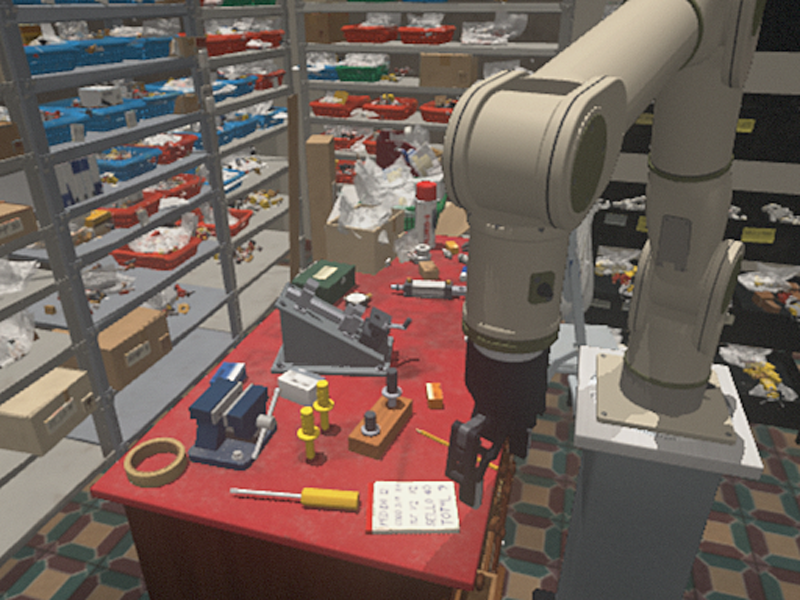

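View pics/top0.png

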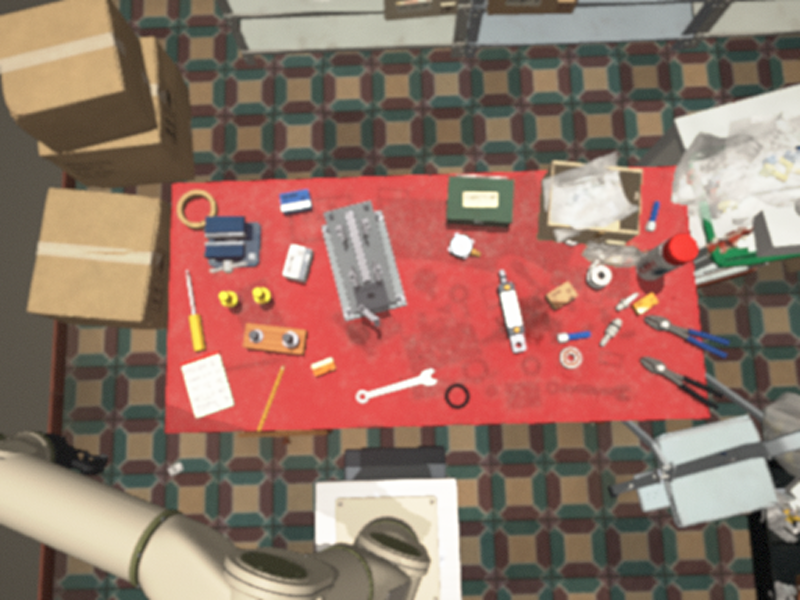

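The side view shows the stand in the middle, the pin block at about (380,425) and the cylinder at (430,290). In the top view, the cylinder runs from its rod at (503,272) to its eye at (520,345). The stand is at (365,262) with the fork at (372,297), and the pins are at (257,337) and (289,339). Next I'll make enlarged crops.

```bash
cat > h.py <<'E'
from bench import manip, snapshot
import cv2, numpy as np
from scipy.spatial.transform import Rotation as R
from scipy.optimize import least_squares
def cam(s, obs=None):
    if "camera_from_world" in s: return np.array(s["camera_from_world"])
    T=np.eye(4); T[:3,:3]=R.from_rotvec(obs["orientation"]).as_matrix(); T[:3,3]=obs["eef_pos"]
    return np.linalg.inv(T@np.array(s["hand_eye"]))
def proj(s,M,p):
    q=np.atleast_2d(p)@M[:3,:3].T+M[:3,3]
    return np.c_[s["cx"]+s["fx"]*q[:,0]/-q[:,2], s["cy"]-s["fy"]*q[:,1]/-q[:,2]]
def ray(s,M,uv):
    d=np.array([(uv[0]-s["cx"])/s["fx"],-(uv[1]-s["cy"])/s["fy"],-1.])
    return -M[:3,:3].T@M[:3,3], M[:3,:3].T@d
def onz(s,M,uv,z):
    c,d=ray(s,M,uv); return c+d*(z-c[2])/d[2]
def crop(f,x,y,w,h,k): return cv2.resize(f[y:y+h,x:x+w,::-1],(w*k,h*k),interpolation=cv2.INTER_CUBIC)
def save(name,s,M):
    np.savez(f"pics/{name}.npz",frame=s["frame"],M=M,**{k:s[k] for k in("fx","fy","cx","cy")})
def load(name):
    d=np.load(f"pics/{name}.npz"); return {k:d[k] for k in d},d["M"]
E
python3 - <<'E'
from h import *
t=snapshot("top");s=snapshot("side");save("top0",t,cam(t));save("side0",s,cam(s))
c=np.zeros((600,800,3),np.uint8)
c[:575,:600]=crop(t["frame"],150,125,120,115,5)
c[:325,600:]=crop(t["frame"],305,165,40,65,5)
cv2.imwrite("pics/c1.png",c)
c=np.zeros((600,800,3),np.uint8)
c[:425,:525]=crop(s["frame"],172,165,105,85,5)
c[:375,530:800]=crop(s["frame"],220,225,54,75,5)
c[440:560,:300]=crop(s["frame"],245,172,60,24,5)
cv2.imwrite("pics/c2.png",c)
for n,uv,z in[("eye",(520,345),.018),("rod",(503,272),.018),("pinL",(257,337),.08),("pinR",(289,339),.05),("fork",(372,297),.1),("standFL",(347,318),0),("standBR",(377,203),.12)]:
    print(n,onz(t,cam(t),np.array(uv)/1.5625,z).round(3))
E
```

```text
eye [ 0.447 -0.319  0.018]
rod [ 0.62  -0.289  0.018]
pinL [0.477 0.276 0.08 ]
pinR [0.473 0.21  0.05 ]
fork [0.556 0.016 0.1  ]
standFL [0.524 0.082 0.   ]
standBR [ 0.766 -0.001  0.12 ]
```

View pics/c1.png

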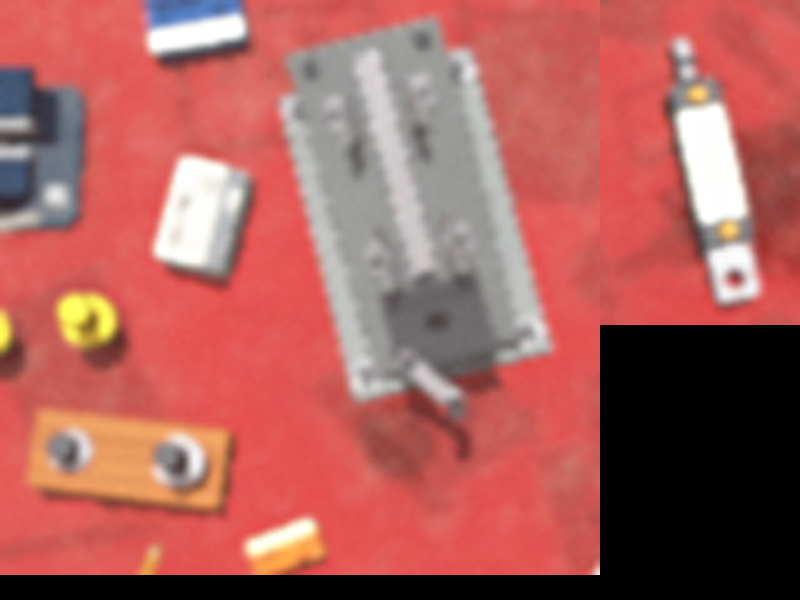

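View pics/c2.png

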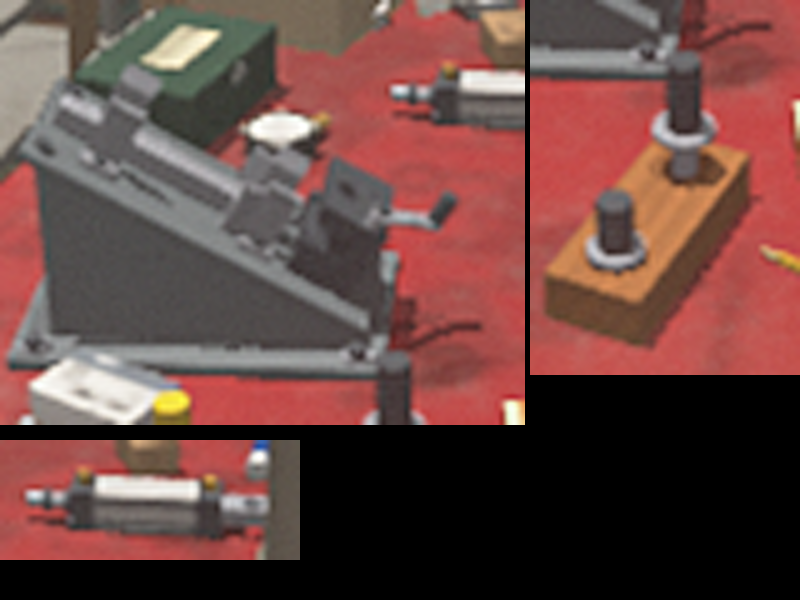

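The crops show the ear hole at c1 (437,321) and c2 (350,188), the top of the rail at c1 (368,52) and c2 (65,100), and the long pin's knob on the right of the block at c1 (178,460). Next I'll triangulate roughly and work out the moves to the wrist views.

```bash
cat >> h.py <<'E'
def tri(*obs):  # (s,M,uv)
    A=np.zeros((3,3));b=np.zeros(3)
    for s,M,uv in obs:
        c,d=ray(s,M,uv);d=d/np.linalg.norm(d);P=np.eye(3)-np.outer(d,d);A+=P;b+=P@c
    return np.linalg.solve(A,b)
def toolR(xdir,zdir):
    z=np.array(zdir,float);z/=np.linalg.norm(z);x=np.array(xdir,float);x-=z*(x@z);x/=np.linalg.norm(x)
    return np.c_[x,np.cross(z,x),z]
def rel(p,Rt,start=None):
    """mm shift + rotvec in tool axes from start (default measured) pose"""
    if start is None:
        o=manip.get_obs();start=(o["eef_pos"],R.from_rotvec(o["orientation"]).as_matrix())
    return np.r_[(start[1].T@(np.array(p)-start[0]))*1000, R.from_matrix(start[1].T@Rt).as_rotvec()].round(3)
E
python3 - <<'E'
from h import *
t,Mt=load("top0");s,Ms=load("side0")
top=tri((t,Mt,(150+437/5-.4,125+321/5-.4)),(s,Ms,(172+350/5-.4,165+188/5-.4)))
re=tri((t,Mt,(150+368/5,125+52/5)),(s,Ms,(172+65/5,165+100/5)))
print(top,re,(re-top), np.degrees(np.arctan2((re-top)[1],(re-top)[0])))
for n,uv,z in[("pinL",(178,460),.1),("pinS",(65,448),.07)]: print(n,onz(t,Mt,(150+uv[0]/5-.4,125+uv[1]/5-.4),z))
yaw=np.radians(13.);u=np.array([np.cos(yaw),np.sin(yaw),0])
print(manip.get_obs()["clock"])
Rt=toolR(-u,(0,0,-1));print(rel((.53,.03,.30),Rt));
E
```

```text
[0.55965725 0.01957171 0.09816372] [0.73564434 0.05789021 0.15308272] [0.17598708 0.0383185  0.05491901] 12.283562715960887
pinL [0.46909551 0.19997301 0.1       ]
pinS [0.48319747 0.28542141 0.07      ]
0.25
[-4.74176e+02 -3.86187e+02 -6.88040e+01 -1.00000e-03 -0.00000e+00
 -6.37000e-01]
```

Call:
apply_moves(rows=[[-1, -40, -32, -20, 0, 0, -0.1], [-1, -475, -386, -69, 0, 0, -0.637], [-1, -475, -386, -69, 0, 0, -0.637], [-1, -475, -386, -69, 0, 0, -0.637], [-1, -475, -386, -69, 0, 0, -0.637], [-1, -475, -386, -69, 0, 0, -0.637], [-1, -475, -386, -69, 0, 0, -0.637], [-1, -475, -386, -69, 0, 0, -0.637], [-1, -475, -386, -69, 0, 0, -0.637], [-1, -475, -386, -69, 0, 0, -0.637], [-1, -475, -386, -69, 0, 0, -0.637], [-1, -475, -386, -69, 0, 0, -0.637], [-1, -475, -386, -69, 0, 0, -0.637], [-1, -475, -386, -69, 0, 0, -0.637], [-1, -475, -386, -69, 0, 0, -0.637], [-1, -475, -386, -69, 0, 0, -0.637], [-1, -475, -386, -69, 0, 0, -0.637], [-1, -475, -386, -69, 0, 0, -0.637]])

```text
clock: 2.05
eef_pos: [0.5306, 0.0309, 0.3003]
orientation: [-0.359, 3.121, 0.0]
contact_force: [-0.0, 0.0, 0.6]
grip_width: 1.003
grasp_force: 0.0
```

Run:
```python
from h import *
o=manip.get_obs();s=snapshot("wrist");save("w1",s,cam(s,o));print(o["qpos"].round(2),o["eef_pos"].round(4),np.abs(o["qvel"]).max())
yaw=np.radians(10.);u=np.array([np.cos(yaw),np.sin(yaw),0])
print(rel((.53,-.305,.17),toolR(-u,(0,0,-1))))
```

```text
[-0.49  0.09  0.38  1.62 -0.03  1.44  1.69] [0.5306 0.0309 0.3003] 0.005792134949266864
[ 7.67480e+01 -3.26886e+02  1.30228e+02  0.00000e+00  0.00000e+00
  5.40000e-02]
```

Call:
apply_moves(rows=[[-1, 77, -327, 0, 0, 0, 0.054], [-1, 77, -327, 0, 0, 0, 0.054], [-1, 77, -327, 0, 0, 0, 0.054], [-1, 77, -327, 60, 0, 0, 0.054], [-1, 77, -327, 130, 0, 0, 0.054], [-1, 77, -327, 130, 0, 0, 0.054], [-1, 77, -327, 130, 0, 0, 0.054], [-1, 77, -327, 130, 0, 0, 0.054], [-1, 77, -327, 130, 0, 0, 0.054], [-1, 77, -327, 130, 0, 0, 0.054], [-1, 77, -327, 130, 0, 0, 0.054], [-1, 77, -327, 130, 0, 0, 0.054]])

```text
clock: 3.3
eef_pos: [0.5305, -0.3047, 0.1713]
orientation: [-0.275, 3.128, 0.0]
contact_force: [-0.8, 0.1, -0.3]
grip_width: 0.998
grasp_force: 0.0
```

Run:
```python
from h import *
o=manip.get_obs();s=snapshot("wrist");save("w2",s,cam(s,o));print(o["qpos"].round(2),o["eef_pos"].round(4),np.abs(o["qvel"]).max())
w,M=load("w1")
yaw=np.radians(12.5);c,q=np.cos(yaw),np.sin(yaw);a=np.pi/6
u=np.array([c*np.cos(a),q*np.cos(a),.5]);n=np.array([-c*.5,-q*.5,np.cos(a)])
print(proj(w,M,[[.5597,.0196,.098],[.7356,.0579,.153]]))
c=np.zeros((600,800,3),np.uint8)
c[:384,:400]=w["frame"][:,56:456,::-1]
c[:384,400:]=s["frame"][:,56:456,::-1]
cv2.imwrite("pics/c3.png",c[:384])
```

```text
[-0.03  0.38  0.61  1.61 -0.23  1.23  2.37] [ 0.5305 -0.3047  0.1713] 0.004604252589301961
[[244.11958125 188.13520002]
 [242.10131891 341.2382861 ]]
```

View pics/c3.png

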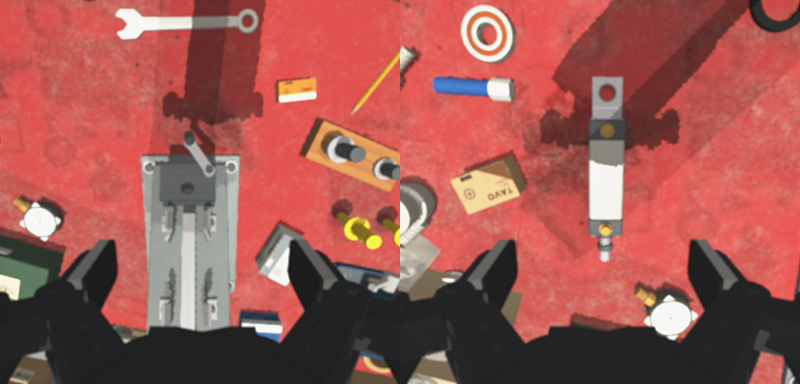

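The left half shows the stand from above, with the ear hole at about (188,188) and the keeper knob at about (189,137), already swung part of the way. The right half shows the cylinder between the fingers, with the eye hole at (607,92) and the rod tip at (604,258). I'll enlarge both for exact pixels.

Run:
```python
from h import *
w,M=load("w1");v,V=load("w2")
c=np.zeros((600,800,3),np.uint8)
c[:600,:420]=crop(w["frame"],195,120,105,150,4)
c[:585,430:580]=crop(v["frame"],240,72,50,195,3)
c[:200,590:800]=crop(w["frame"],357,110,105,100,2)
c[210:600,590:670]=crop(w["frame"],205,140,40,195,2)
cv2.imwrite("pics/c4.png",c)
```

```text
(no output)
```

View pics/c4.png

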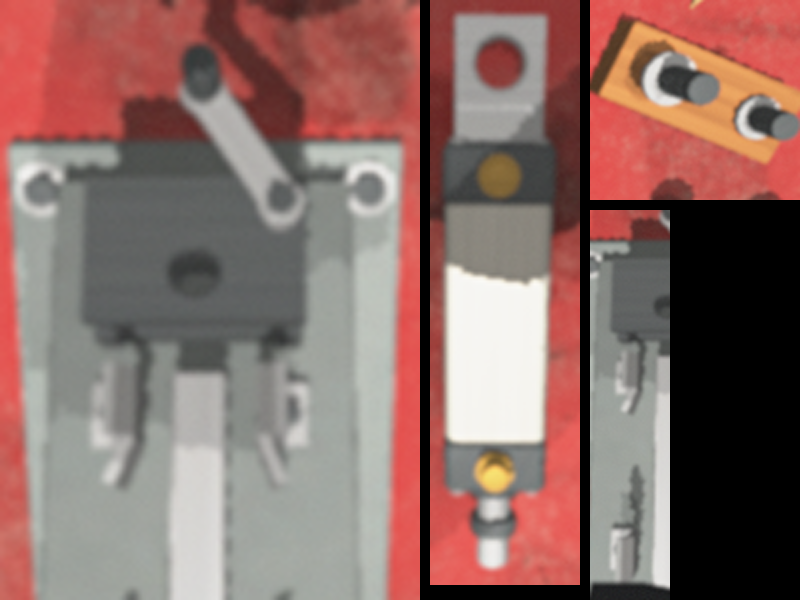

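```bash
cat > fit.py <<'E'
from h import *
w,M=load("w1");v,V=load("w2");t,Mt=load("top0");sd,Ms=load("side0")
a=np.pi/6
def SR(y): return np.c_[[np.cos(y)*np.cos(a),np.sin(y)*np.cos(a),.5],[-np.sin(y),np.cos(y),0],[-np.cos(y)*.5,-np.sin(y)*.5,np.cos(a)]]
L=np.array([[0,0,19.5],[16,-35,19.5],[16,35,19.5],[26,-9,-18],[26,9,-18],[-19,27,31]])/1e3
uv=np.array([[194,270],[84,323],[305,326],[173,372],[227,372],[283,195]])/4+[194.6,119.6]
Ls=np.array([[0,0,19.5],[188,0,-18]])/1e3
ut=np.array([[237,188.8],[223.4,135.2]]);us=np.array([[241.6,202.2],[184.8,184.8]])
f=lambda p:np.r_[(proj(w,M,p[:3]+L@SR(p[3]).T)-uv).ravel()/1.,.5*(proj(t,Mt,p[:3]+Ls[:1]@SR(p[3]).T)-ut[:1]).ravel(),.5*(proj(sd,Ms,p[:3]+Ls[:1]@SR(p[3]).T)-us[:1]).ravel()]
r=least_squares(f,[.56,.02,.08,.2],x_scale=[.01,.01,.01,.1],loss="soft_l1");print("hole",r.x[:3].round(4),"yaw",np.degrees(r.x[3]).round(2));print(r.fun.round(1))
C=np.array([[-84,0,7],[-98,-14,7],[-98,14,7],[-60,-18,18],[-60,18,18],[60,-18,18],[60,18,18]])/1e3
cu=(np.array([[499,62],[455,15],[546,15],[446,143],[554,143],[446,490],[545,490]])-[430,0])/3+[239.67,71.67]
Rz=lambda y:R.from_euler("z",y).as_matrix()
g=lambda p:(proj(v,V,np.r_[p[:2],.018]+C@Rz(p[2]).T)-cu).ravel()
q=least_squares(g,[.53,-.305,.17],x_scale=[.01,.01,.1],loss="soft_l1");print("cyl",q.x[:2].round(4),"yaw",np.degrees(q.x[2]).round(2));print(q.fun.round(1))
for n,x,y,z in[("Ltop",703,88,.103),("Lfl",665,80,.059),("Stop",786,123,.067),("Sfl",760,118,.037)]:
    print(n,onz(w,M,((x-590)/2+356.75,y/2+109.75),z).round(4))
kt=np.array([201,57])/4+[194.6,119.6]
S=SR(r.x[3]);c,d=ray(w,M,kt);cl=S.T@(c-r.x[:3]);dl=S.T@d;k=cl+dl*(.0525-cl[2])/dl[2];print("keeper knob slope mm",k*1e3, np.hypot(k[0]+.019,k[1]-.027))
E
python3 fit.py
```

```text
hole [0.5689 0.0207 0.0789] yaw 13.37
[ 0.2  0.1 -0.8 -0.4  0.8 -1.5  0.1  0.2 -0.1  0.2 -0.3  1.3  0.2  0.3
 -0.1  0.2]
cyl [ 0.5302 -0.3013] yaw 9.63
[ 0.2 -0.1  0.  -0.4 -0.2 -0.2 -1.5 -0.5  1.2 -0.2 -0.6  1.8  0.7  2. ]
Ltop [0.4721 0.2048 0.103 ]
Lfl [0.4742 0.203  0.059 ]
Stop [0.4827 0.2875 0.067 ]
Sfl [0.4852 0.2898 0.037 ]
keeper knob slope mm [-56.40366652   3.06885403  52.5       ] 0.044404211700646665
```

Run:
```python
from h import *
u=np.radians(9.63);print(rel((.5302,-.3013,.006),toolR((-np.cos(u),-np.sin(u),0),(0,0,-1))))
```

```text
[-1.47000e-01  3.58600e+00  1.65197e+02 -0.00000e+00  2.00000e-03
  7.00000e-03]
```

Call:
apply_moves(rows=[[-1, 0, 3.5, 40, 0, 0, 0.007], [-1, 0, 3.5, 85, 0, 0, 0.007], [-1, 0, 3.5, 125, 0, 0, 0.007], [-1, 0, 3.5, 150, 0, 0, 0.007], [-1, 0, 3.5, 165, 0, 0, 0.007], [-1, 0, 3.5, 165, 0, 0, 0.007], [-1, 0, 3.5, 165, 0, 0, 0.007], [1, 0, 3.5, 165, 0, 0, 0.007], [1, 0, 3.5, 165, 0, 0, 0.007], [1, 0, 3.5, 165, 0, 0, 0.007], [1, 0, 3.5, 165, 0, 0, 0.007], [1, 0, 3.5, 165, 0, 0, 0.007], [1, 0, 3.5, 165, 0, 0, 0.007], [1, 0, 3.5, 165, 0, 0, 0.007], [1, 0, 3.5, 165, 0, 0, 0.007]])

```text
clock: 4.85
eef_pos: [0.5294, -0.3025, 0.0061]
orientation: [-0.261, 3.13, 0.0]
contact_force: [-0.1, 2.5, 5.6]
grip_width: 0.409
grasp_force: 61.6
```

Run:
```python
from h import *
o=manip.get_obs();print(o["eef_pos"],o["grip_width"],o["grasp_force"],o["contact_force"])
from fit import SR,r
S=SR(r.x[3]);h=r.x[:3]
# grasp: TCP relative to cylinder centre: along slope z TCP = centre -(18-TCPz)
dz=o["eef_pos"][2]-.018
Rt=toolR(-S[:,0],-S[:,2])
for n,x,z in[("lift",None,0),("above",.120,.050),("on",.120,0.001),("home",.084,0.001)]:
    p=o["eef_pos"]+[0,0,.2] if x is None else h+S@[x,0,z+dz]
    print(n,p.round(4),rel(p,Rt if x else R.from_rotvec(o["orientation"]).as_matrix()))
```

```text
[ 0.52943922 -0.30249232  0.00613533] 0.40916301347779305 61.55007362365723 [-0.08553693  2.48516276  5.61133013]
hole [0.5689 0.0207 0.0789] yaw 13.37
[ 0.2  0.1 -0.8 -0.4  0.8 -1.5  0.1  0.2 -0.1  0.2 -0.3  1.3  0.2  0.3
 -0.1  0.2]
cyl [ 0.5302 -0.3013] yaw 9.63
[ 0.2 -0.1  0.  -0.4 -0.2 -0.2 -1.5 -0.5  1.2 -0.2 -0.6  1.8  0.7  2. ]
Ltop [0.4721 0.2048 0.103 ]
Lfl [0.4742 0.203  0.059 ]
Stop [0.4827 0.2875 0.067 ]
Sfl [0.4852 0.2898 0.037 ]
keeper knob slope mm [-56.40366652   3.06885403  52.5       ] 0.044404211700646665
lift [ 0.5294 -0.3025  0.2061] [-2.21e-01 -3.00e-03 -2.00e+02  0.00e+00  0.00e+00  0.00e+00]
above [0.6514 0.0403 0.1719] [-1.77223e+02  3.17868e+02 -1.65578e+02 -1.80000e-02 -5.22000e-01
 -6.50000e-02]
on [0.6753 0.046  0.1295] [-2.01621e+02  3.19508e+02 -1.23115e+02 -1.80000e-02 -5.22000e-01
 -6.50000e-02]
home [0.6449 0.0388 0.1115] [-1.70494e+02  3.17422e+02 -1.05150e+02 -1.80000e-02 -5.22000e-01
 -6.50000e-02]
```

Call:
apply_moves(rows=[[1, 0, 0, -40, 0, 0, 0], [1, 0, 0, -90, 0, 0, 0], [1, 0, 0, -140, 0, 0, 0], [1, 0, 0, -190, 0, 0, 0], [1, -20, 40, -215, 0, -0.1, -0.01], [1, -152, 316, -215, -0.018, -0.522, -0.065], [1, -152, 316, -215, -0.018, -0.522, -0.065], [1, -152, 316, -215, -0.018, -0.522, -0.065], [1, -152, 316, -215, -0.018, -0.522, -0.065], [1, -152, 316, -215, -0.018, -0.522, -0.065], [1, -152, 316, -215, -0.018, -0.522, -0.065], [1, -152, 316, -215, -0.018, -0.522, -0.065], [1, -165, 317, -187, -0.018, -0.522, -0.065], [1, -177, 318, -165, -0.018, -0.522, -0.065], [1, -177, 318, -165, -0.018, -0.522, -0.065], [1, -177, 318, -165, -0.018, -0.522, -0.065], [1, -177, 318, -165, -0.018, -0.522, -0.065], [1, -177, 318, -165, -0.018, -0.522, -0.065]])

```text
clock: 6.65
eef_pos: [0.6511, 0.0401, 0.1718]
orientation: [-0.304, 2.602, 0.082]
contact_force: [-0.9, -0.7, -3.1]
grip_width: 0.41
grasp_force: 62.0
```

```bash
sed -i 's/^for n,x,y,z/if __name__=="__main__":\n  for n,x,y,z/; s/^kt=/  pass\nkt=/; s/^    print(n,onz/      print(n,onz/' fit.py; sed -i 's/;print(r.fun.round(1))//;s/;print(q.fun.round(1))//' fit.py
python3 - <<'E'
from h import *
o=manip.get_obs();s=snapshot("wrist");save("w3",s,cam(s,o))
print(o["qpos"].round(2),o["grip_width"],o["contact_force"].round(1))
from fit import SR,r
S=SR(r.x[3]);h=r.x[:3];Rt=R.from_rotvec(o["orientation"]).as_matrix()
print("slope",(S.T@(o["eef_pos"]-h)*1e3).round(1),R.from_matrix(toolR(-S[:,0],-S[:,2]).T@Rt).as_rotvec().round(3))
# predicted cylinder in slope coords if rigid in grasp: overlay
im=cv2.resize(s["frame"][:,:,::-1],(800,600),interpolation=cv2.INTER_CUBIC)
pts=np.array([[0,0,19.5],[16,-35,19.5],[16,35,19.5],[26,-9,-18],[26,9,-18]])/1e3
cen=o["eef_pos"]+Rt@[0,0,-.0119]
C=np.array([[84,0,-7],[98,-14,-7],[98,14,-7],[60,-18,-18],[60,18,-18]])/1e3
for P,col in((h+pts@S.T,(0,255,0)),(cen+C@Rt.T,(255,0,255))):
    for x in proj(s,cam(s,o),P)*1.5625: cv2.circle(im,tuple(int(i) for i in x),2,col,-1)
cv2.imwrite("pics/c5.png",im)
E
```

```text
[-0.38  0.11  0.31  1.97 -0.2   0.56  1.86] 0.4096675373374855 [-0.9 -0.7 -3.1]
hole [0.5689 0.0207 0.0789] yaw 13.37
cyl [ 0.5302 -0.3013] yaw 9.63
keeper knob slope mm [-56.40366652   3.06885403  52.5       ] 0.044404211700646665
slope [119.7  -0.2  38.2] [-0.    -0.001  0.001]
```

View pics/c5.png

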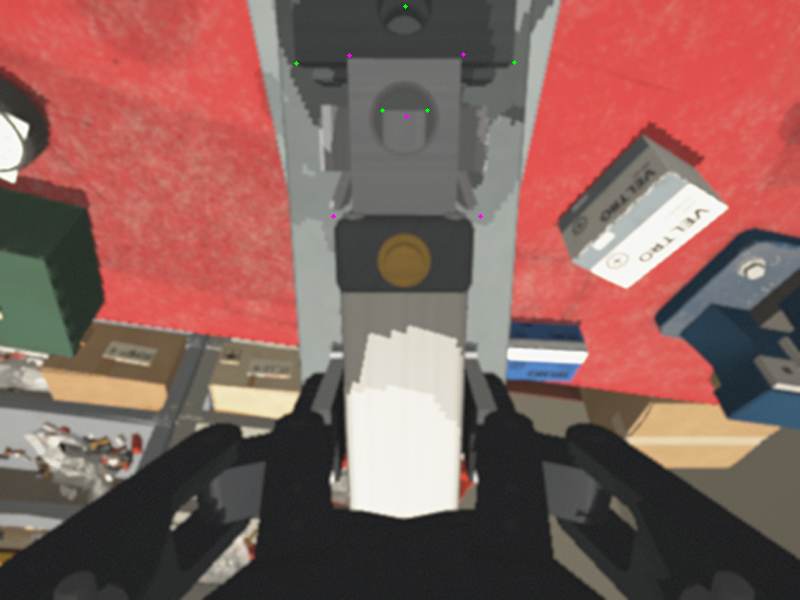

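The cylinder sits centred over the rail and fork: its eye spans 348–462 and is centred at 405, matching the ear hole at 404. Next I'll lower it.

Call:
apply_moves(rows=[[1, 0, 0, 20, 0, 0, 0], [1, 0, 0, 35, 0, 0, 0], [1, 0, 0, 42, 0, 0, 0], [1, 0, 0, 46, 0, 0, 0], [1, 0, 0, 49, 0, 0, 0], [1, 0, 0, 49, 0, 0, 0], [1, 0, 0, 49, 0, 0, 0]])

```text
clock: 7.4
eef_pos: [0.6746, 0.0459, 0.1288]
orientation: [-0.304, 2.603, 0.083]
contact_force: [-5.2, -1.2, 0.6]
grip_width: 0.413
grasp_force: 62.8
```

Call:
apply_moves(rows=[[1, 8, 0, 0, 0, 0, 0], [1, 16, 0, 0, 0, 0, 0], [1, 24, 0, 0, 0, 0, 0], [1, 30, 0, 0, 0, 0, 0], [1, 33, 0, 0, 0, 0, 0], [1, 33, 0, 0, 0, 0, 0], [1, 33, 0, 0, 0, 0, 0]])

```text
clock: 8.1
eef_pos: [0.6469, 0.0392, 0.1123]
orientation: [-0.304, 2.602, 0.082]
contact_force: [-5.2, -1.8, 7.9]
grip_width: 0.41
grasp_force: 63.6
```

```bash
cat > st.py <<'E'
from h import *
from fit import SR,r
o=manip.get_obs();S=SR(r.x[3]);h=r.x[:3];Rt=R.from_rotvec(o["orientation"]).as_matrix()
if __name__=="__main__":
    print("slope",(S.T@(o["eef_pos"]-h)*1e3).round(1),"Fs",(S.T@o["contact_force"]).round(1),R.from_matrix(toolR(-S[:,0],-S[:,2]).T@Rt).as_rotvec().round(3),o["clock"])
E
python3 st.py|tail -1
```

```text
slope [ 86.2  -0.  -11.2] Fs [-0.8 -0.5  9.6] [-0.    -0.     0.001] 8.1
```

Call:
apply_moves(rows=[[1, 1, 0, -0.5, 0, 0, 0], [1, 2, 0, -0.5, 0, 0, 0], [1, 3, 0, -0.5, 0, 0, 0], [1, 4, 0, -0.5, 0, 0, 0], [1, 4, 0, -0.5, 0, 0, 0]])

```text
clock: 8.6
eef_pos: [0.6441, 0.0387, 0.1107]
orientation: [-0.304, 2.602, 0.082]
contact_force: [5.0, 0.3, 3.5]
grip_width: 0.411
grasp_force: 62.6
```

```bash
python3 st.py|tail -1
```

```text
slope [ 82.9   0.2 -11.2] Fs [ 6.  -0.9  0.6] [-0.    -0.001  0.001] 8.6
```

Call:
apply_moves(rows=[[1, 1.5, 0, 0, 0, 0, 0], [1, 2.5, 0, 0, 0, 0, 0], [1, 2.5, 0, 0, 0, 0, 0]])

```text
clock: 8.9
eef_pos: [0.6438, 0.0387, 0.1111]
orientation: [-0.304, 2.598, 0.082]
contact_force: [11.8, 2.5, 3.0]
grip_width: 0.412
grasp_force: 62.3
```

```bash
python3 st.py|tail -1
```

```text
slope [ 82.9   0.2 -10.7] Fs [12.  -0.3 -3.4] [ 0.    -0.005  0.   ] 8.9
```

Call:
apply_moves(rows=[[-0.2, -2, 0, 0, 0, 0, 0], [-1, -2, 0, 0, 0, 0, 0], [-1, -2, 0, 0, 0, 0, 0], [-1, -2, 0, 0, 0, 0, 0], [-1, -2, 0, 0, 0, 0, 0], [-1, -2, 0, 0, 0, 0, 0], [-1, -2, 0, -30, 0, 0, 0], [-1, -2, 0, -80, 0, 0, 0], [-1, -2, 0, -130, 0, 0, 0], [-1, -2, 0, -130, 0, 0, 0], [-1, -2, 0, -130, 0, 0, 0]])

```text
clock: 10.0
eef_pos: [0.58, 0.0235, 0.2239]
orientation: [-0.304, 2.601, 0.083]
contact_force: [0.3, -0.5, -1.2]
grip_width: 1.001
grasp_force: 0.0
```

```bash
cat > g.py <<'E'
from st import *
ph=np.radians(25);xi=S@[-np.cos(ph),np.sin(ph),0];Rins=toolR(xi,-S[:,2]);Rpick=toolR([xi[0],xi[1],0],(0,0,-1))
P=np.array([.4731,.2040])
E
python3 - <<'E'
from g import *
s=snapshot("wrist");M=cam(s,o);save("w4",s,M)
cv2.imwrite("pics/c6.png",cv2.resize(s["frame"][:,:,::-1],(800,600),interpolation=cv2.INTER_CUBIC))
print(proj(s,M,[h+S@[0,0,.0195]])*1.5625)
print(rel([*P,.19],Rpick),o["eef_pos"],o["clock"])
E
```

```text
hole [0.5689 0.0207 0.0789] yaw 13.37
cyl [ 0.5302 -0.3013] yaw 9.63
keeper knob slope mm [-56.40366652   3.06885403  52.5       ] 0.044404211700646665
[[403.83611342 144.15405464]]
[ 6.98080e+01  2.00041e+02 -2.84100e+00  1.30000e-01  5.12000e-01
  4.82000e-01] [0.57995231 0.02353384 0.22393592] 10.0
```

View pics/c6.png

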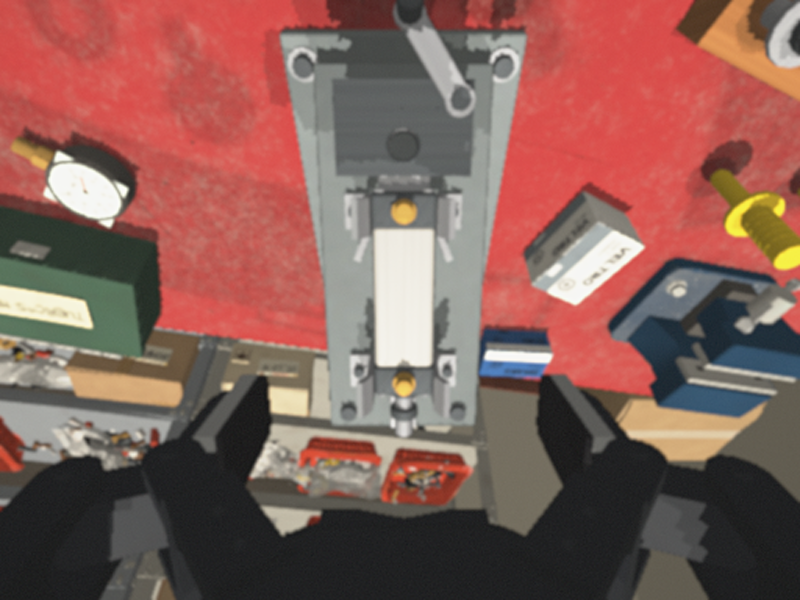

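The cylinder is seated straight in the guides with its end under the upper ear. The ear hole is at (403,145), against a prediction of (404,144). Now the pin.

Call:
apply_moves(rows=[[-1, 70, 200, -3, 0.13, 0.512, 0.482], [-1, 70, 200, -3, 0.13, 0.512, 0.482], [-1, 70, 200, -3, 0.13, 0.512, 0.482], [-1, 70, 200, -3, 0.13, 0.512, 0.482], [-1, 70, 200, -3, 0.13, 0.512, 0.482], [-1, 70, 200, -3, 0.13, 0.512, 0.482], [-1, 70, 200, -3, 0.13, 0.512, 0.482], [-1, 70, 200, -3, 0.13, 0.512, 0.482], [-1, 70, 200, -3, 0.13, 0.512, 0.482], [-1, 70, 200, -3, 0.13, 0.512, 0.482]])

```text
clock: 11.05
eef_pos: [0.4731, 0.203, 0.1902]
orientation: [0.409, 3.115, -0.0]
contact_force: [0.2, 0.3, -0.8]
grip_width: 0.999
grasp_force: 0.0
```

```bash
python3 - <<'E' | tail -12
from g import *
s=snapshot("wrist");M=cam(s,o);save("w5",s,M)
print(o["eef_pos"],o["qpos"].round(2),np.abs(o["qvel"]).max().round(4))
print("pred",proj(s,M,[[*P,.103],[*P,.059],[*P,.03]]))
f=s["frame"];x,y=proj(s,M,[[*P,.08]])[0].astype(int)
c=np.zeros((600,800,3),np.uint8);c[:600,:600]=crop(f,x-50,y-50,100,100,6);print("origin",x-50,y-50)
cv2.imwrite("pics/c7.png",c[:,:600])
E
```

```text
hole [0.5689 0.0207 0.0789] yaw 13.37
cyl [ 0.5302 -0.3013] yaw 9.63
keeper knob slope mm [-56.40366652   3.06885403  52.5       ] 0.044404211700646665
[0.47314409 0.20298673 0.19017355] [-0.54  0.12  0.05  1.81 -0.01  1.22  0.82] 0.005
pred [[259.83859272 195.36583554]
 [259.51133192 182.04357693]
 [259.3444961  175.25196049]]
origin 209 137
```

View pics/c7.png

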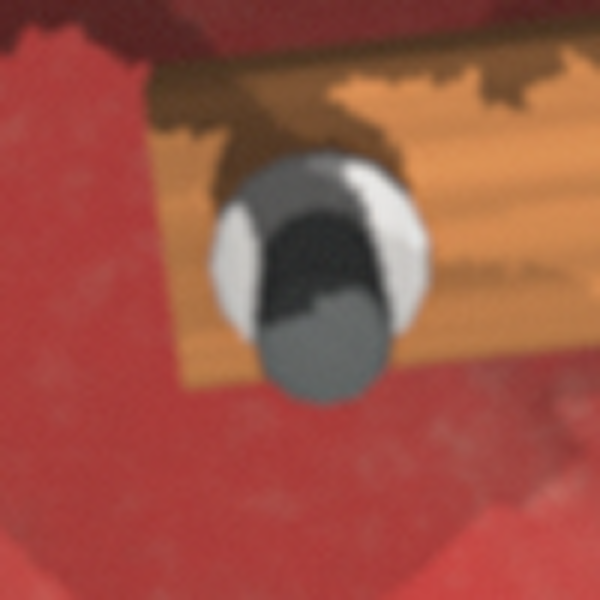

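The long pin seen from above has its knob top centred at crop (324,340) and its flange at (320,258). Both are about 2.5 px off the prediction in the same direction, so I'll correct for that.

```bash
python3 - <<'E' | tail -4
from g import *
s,M=load("w5")
a1=onz(s,M,(262.6,193.2),.103);a2=onz(s,M,(261.9,179.6),.059);print(a1,a2)
p=(a1+a2)/2;print(p[:2].round(4),rel([p[0],p[1],.067],Rpick))
E
```

```text
keeper knob slope mm [-56.40366652   3.06885403  52.5       ] 0.044404211700646665
[0.47188158 0.20668622 0.103     ] [0.47133199 0.20687454 0.059     ]
[0.4716 0.2068] [ 2.41900e+00  3.10100e+00  1.23296e+02 -0.00000e+00  0.00000e+00
 -1.00000e-03]
```

Call:
apply_moves(rows=[[-0.5, 2.4, 3.1, 40, 0, 0, 0], [-0.5, 2.4, 3.1, 80, 0, 0, 0], [-0.5, 2.4, 3.1, 110, 0, 0, 0], [-0.5, 2.4, 3.1, 123, 0, 0, 0], [-0.5, 2.4, 3.1, 123, 0, 0, 0], [-0.5, 2.4, 3.1, 123, 0, 0, 0], [1, 2.4, 3.1, 123, 0, 0, 0], [1, 2.4, 3.1, 123, 0, 0, 0], [1, 2.4, 3.1, 123, 0, 0, 0], [1, 2.4, 3.1, 123, 0, 0, 0], [1, 2.4, 3.1, 123, 0, 0, 0], [1, 2.4, 3.1, 123, 0, 0, 0], [1, 2.4, 3.1, 123, 0, 0, 0], [1, 2.4, 3.1, 123, 0, 0, 0]])

```text
clock: 12.5
eef_pos: [0.472, 0.2077, 0.0679]
orientation: [0.408, 3.114, 0.001]
contact_force: [0.5, -0.4, 6.3]
grip_width: 0.218
grasp_force: 58.5
```

```bash
python3 st.py|tail -1; python3 - <<'E'|tail -5
from g import *
print(o["eef_pos"],o["grip_width"])
# tip below TCP along tool z: TCP z - 0.004 ; pre-insert: tip 25mm above ear top
d=o["eef_pos"][2]-.004; print("tip dist",d)
print(o["eef_pos"][:2]-[.4716,.2068])
for z in(.07,.015): print(rel(h+S@[0,0,.0195+z+d],Rins))
E
```

```text
slope [-49.6 204.3  15.9] Fs [ 3.5 -0.5  5.2] [0.129 0.512 0.483] 12.5
tip dist 0.06385669325306204
[0.0004492  0.00091459]
[-7.43170e+01 -1.92033e+02 -1.43896e+02 -2.34000e-01 -4.67000e-01
 -5.60000e-02]
[-9.8503e+01 -1.7902e+02 -9.6245e+01 -2.3400e-01 -4.6700e-01 -5.6000e-02]
```

Call:
apply_moves(rows=[[1, 0, 0, -15, 0, 0, 0], [1, 0, 0, -40, 0, 0, 0], [1, 0, 0, -80, 0, 0, 0], [1, 0, 0, -125, 0, 0, 0], [1, -10, -25, -144, -0.03, -0.06, -0.01], [1, -74, -192, -144, -0.234, -0.467, -0.056], [1, -74, -192, -144, -0.234, -0.467, -0.056], [1, -74, -192, -144, -0.234, -0.467, -0.056], [1, -74, -192, -144, -0.234, -0.467, -0.056], [1, -74, -192, -144, -0.234, -0.467, -0.056], [1, -74, -192, -144, -0.234, -0.467, -0.056], [1, -82, -188, -128, -0.234, -0.467, -0.056], [1, -98.5, -179, -96, -0.234, -0.467, -0.056], [1, -98.5, -179, -96, -0.234, -0.467, -0.056], [1, -98.5, -179, -96, -0.234, -0.467, -0.056], [1, -98.5, -179, -96, -0.234, -0.467, -0.056]])

```text
clock: 14.1
eef_pos: [0.5209, 0.0097, 0.1641]
orientation: [0.266, 2.625, 0.231]
contact_force: [-0.3, 0.5, -0.7]
grip_width: 0.216
grasp_force: 59.3
```

```bash
python3 st.py|tail -1; python3 - <<'E'|tail -5
from g import *
s=snapshot("wrist");M=cam(s,o);save("w6",s,M);print(o["grip_width"],o["qpos"].round(2))
sd=snapshot("side");save("side6",sd,cam(sd))
d=.0639
tip=o["eef_pos"]+Rt@[0,0,d];ht=h+S@[0,0,.0195]
pw=proj(s,M,[tip,ht,tip-Rt@[0,0,.05]]);ps=proj(sd,cam(sd),[tip,ht]);print(pw,ps)
c=np.zeros((600,800,3),np.uint8)
x,y=(pw[0]).astype(int)-[50,60];c[:600,:500]=crop(s["frame"],x,y,100,120,5);print("w origin",x,y)
a,b=ps[0].astype(int)-[30,40];c[:500,500:]=crop(sd["frame"],a,b,60,100,5);print("s origin",a,b)
cv2.imwrite("pics/c8.png",c)
E
```

```text
slope [-0.1  0.4 98.4] Fs [-0.5  0.5 -0.5] [0.001 0.001 0.435] 14.1
 [258.92706165 199.72307884]
 [259.79438414 233.58355276]] [[243.7615854  199.19707835]
 [241.44762467 202.64005714]]
w origin 209 145
s origin 213 159
```

View pics/c8.png

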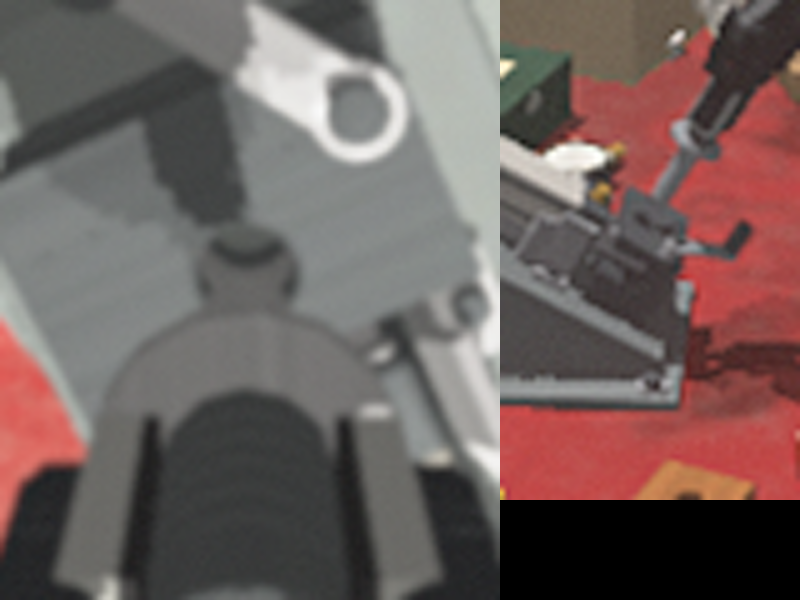

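The wrist crop shows the ear hole's rim at x 197–298, centred at 247.5, with the nose within it and the flange centred at 248. In the side crop the pin axis points at the hole, so I'm inserting.

Call:
apply_moves(rows=[[1, 0, 0, 8, 0, 0, 0], [1, 0, 0, 14, 0, 0, 0], [1, 0, 0, 18, 0, 0, 0], [1, 0, 0, 22, 0, 0, 0], [1, 0, 0, 25, 0, 0, 0], [1, 0, 0, 25, 0, 0, 0]])

```text
clock: 14.8
eef_pos: [0.5326, 0.0119, 0.141]
orientation: [0.268, 2.626, 0.23]
contact_force: [-0.6, -0.2, -0.1]
grip_width: 0.216
grasp_force: 59.3
```

```bash
python3 st.py|tail -1
```

```text
slope [-1.2 -0.1 72.4] Fs [-0.6 -0.   0.2] [0.001 0.002 0.436] 14.8
```

Call:
apply_moves(rows=[[1, 0, 0, 3, 0, 0, 0], [1, 0, 0, 6, 0, 0, 0], [1, 0, 0, 9, 0, 0, 0], [1, 0, 0, 12, 0, 0, 0], [1, 0, 0, 12, 0, 0, 0]])

```text
clock: 15.3
eef_pos: [0.5385, 0.0134, 0.1306]
orientation: [0.268, 2.626, 0.23]
contact_force: [0.9, 0.4, -2.4]
grip_width: 0.219
grasp_force: 59.3
```

```bash
python3 st.py|tail -1
```

```text
slope [-1.1 -0.1 60.4] Fs [-0.3  0.1 -2.5] [0.001 0.002 0.436] 15.3
```

Call:
apply_moves(rows=[[1, 0, 0, 4, 0, 0, 0], [1, 0, 0, 8, 0, 0, 0], [1, 0, 0, 12, 0, 0, 0], [1, 0, 0, 16, 0, 0, 0], [1, 0, 0, 20, 0, 0, 0], [1, 0, 0, 23, 0, 0, 0], [1, 0, 0, 25, 0, 0, 0], [1, 0, 0, 27, 0, 0, 0], [1, 0, 0, 27, 0, 0, 0]])

```text
clock: 16.2
eef_pos: [0.5513, 0.0163, 0.1081]
orientation: [0.269, 2.626, 0.232]
contact_force: [-16.7, -0.8, 18.2]
grip_width: 0.216
grasp_force: 62.5
```

```bash
python3 st.py|tail -1
```

```text
slope [-1.1 -0.2 34.4] Fs [-5.1  3.1 24. ] [0.    0.002 0.437] 16.2
```

Call:
apply_moves(rows=[[0.2, 0, 0, -0.5, 0, 0, 0], [-0.2, 0, 0, -0.5, 0, 0, 0], [-0.2, 0, 0, -0.5, 0, 0, 0], [-0.2, 0, 0, -0.5, 0, 0, 0], [-0.2, 0, 0, -0.5, 0, 0, 0], [-0.2, 0, 0, -20, 0, 0, 0], [-0.2, 0, 0, -60, 0, 0, 0], [1, 0, 0, -100, 0, 0, 0], [1, 0, 0, -120, 0, 0, 0], [1, 0, 0, -120, 0, 0, 0], [1, 0, 0, -120, 0, 0, 0]])

```text
clock: 17.3
eef_pos: [0.4935, 0.0026, 0.2116]
orientation: [0.268, 2.625, 0.231]
contact_force: [0.8, 0.5, 0.6]
grip_width: -0.002
grasp_force: 0.0
```

```bash
python3 st.py|tail -1; python3 - <<'E'|tail -22
from g import *
s=snapshot("wrist");M=cam(s,o);save("w7",s,M);print(o["grip_width"],o["qpos"].round(2))
pts=np.array([[0,0,24.5],[0,0,68.5],[-56.4,3.1,52.5],[-19,27,31]])/1e3
uv=proj(s,M,h+pts@S.T);print(uv.round(1))
x0=int(uv[:,0].mean())-80;y0=max(0,int(uv[:,1].mean())-75);print(x0,y0)
c=crop(s["frame"],x0,y0,160,120,5)
cv2.imwrite("pics/c9.png",c)
# keeper push plan: n push dir, tool y=n
th0=np.radians(32.7)
n=np.array([1,-1,0])/2**.5
Rk=toolR(S@np.array([-1,-1,0]),-S[:,2]);print("tooly in slope",(S.T@Rk[:,1]).round(2))
for th,gap,z in[(32.7,14,70),(32.7,14,-2),(32.7,0,-2),(50,0,-2),(65,0,-2),(80,0,-2),(90,0,-2),(90,-3,-2)]:
    k=np.array([-19-44*np.cos(np.radians(th)),27-44*np.sin(np.radians(th)),36+z+2])
    f=np.array([-1,-1,0])/2**.5*(3 if th>60 else 0)
    p=k-n*(6+13+gap)+f;print(th,gap,p.round(1),rel(h+S@(p/1e3),Rk))
E
```

```text
slope [-7.000e-01 -1.000e-01  1.537e+02] Fs [1.  0.3 0.1] [0.001 0.001 0.437] 17.3
keeper knob slope mm [-56.40366652   3.06885403  52.5       ] 0.044404211700646665
-0.0018714740073848101 [-0.42 -0.35  0.33  2.25  0.05  0.7   1.25]
[[259.5 184.1]
 [259.8 197.8]
 [234.2 131.5]
 [277.4 155.8]]
177 92
tooly in slope [-0.71  0.71 -0.  ]
32.7 14 [-79.4  26.6 108. ] [ 8.1822e+01 -8.7480e+00  4.5276e+01 -0.0000e+00 -3.0000e-03 -1.2220e+00]
32.7 14 [-79.4  26.6  36. ] [ 8.16430e+01 -8.61900e+00  1.17276e+02 -0.00000e+00 -3.00000e-03
 -1.22200e+00]
32.7 0 [-69.5  16.7  36. ] [ 6.84870e+01 -1.34050e+01  1.17252e+02 -0.00000e+00 -3.00000e-03
 -1.22200e+00]
50 0 [-60.7   6.7  36. ] [ 5.63620e+01 -1.87130e+01  1.17231e+02 -0.00000e+00 -3.00000e-03
 -1.22200e+00]
65 0 [-53.2  -1.6  36. ] [ 4.60000e+01 -2.30290e+01  1.17213e+02 -0.00000e+00 -3.00000e-03
 -1.22200e+00]
80 0 [-42.2  -5.   36. ] [ 3.46120e+01 -2.15280e+01  1.17182e+02 -0.00000e+00 -3.00000e-03
 -1.22200e+00]
90 0 [-34.6  -5.7  36. ] [ 2.7405e+01 -1.8904e+01  1.1716e+02 -0.0000e+00 -3.0000e-03 -1.2220e+00]
90 -3 [-32.4  -7.8  36. ] [ 2.45860e+01 -1.99290e+01  1.17154e+02 -0.00000e+00 -3.00000e-03
 -1.22200e+00]
```

```bash
cat > k.py <<'E'
from g import *
n=np.array([1,-1,0])/2**.5
Rk=toolR(S@-n,-S[:,2])
def pose(th,gap,z,fo):
    k=np.array([-19-44*np.cos(np.radians(th)),27-44*np.sin(np.radians(th)),z])
    p=k-n*(6+11+gap)+np.array([-1,-1,0])/2**.5*fo
    return p,rel(h+S@(p/1e3),Rk)
if __name__=="__main__":
  for a in[(32.7,15,90,0),(32.7,15,36,0),(32.7,0,36,0),(45,0,36,0),(60,0,36,1),(70,0,36,2),(80,0,36,4),(90,0,36,4),(90,-3,36,4)]:
    p,q=pose(*a);print(a,p.round(1),q)
E
python3 k.py|tail -9
```

```text
3.49000e-01]
(70, 0, 36, 2) [-47.5  -3.7  36. ] [ 3.99430e+01 -2.26050e+01  1.17197e+02 -2.00000e-03 -2.00000e-03
  3.49000e-01]
(80, 0, 36, 4) [-41.5  -7.1  36. ] [ 3.30740e+01 -2.31520e+01  1.17181e+02 -2.00000e-03 -2.00000e-03
  3.49000e-01]
(90, 0, 36, 4) [-33.8  -7.8  36. ] [ 2.58670e+01 -2.05270e+01  1.17159e+02 -2.00000e-03 -2.00000e-03
  3.49000e-01]
(90, -3, 36, 4) [-31.7  -9.9  36. ] [ 2.30480e+01 -2.15530e+01  1.17153e+02 -2.00000e-03 -2.00000e-03
  3.49000e-01]
```

Call:
apply_moves(rows=[[1, 40, -5, 20, 0, 0, 0.15], [1, 81.5, -9.5, 40, 0, 0, 0.349], [1, 81.5, -9.5, 64, 0, 0, 0.349], [1, 81.5, -9.5, 64, 0, 0, 0.349], [1, 81.5, -9.5, 64, 0, 0, 0.349], [1, 81.5, -9.5, 64, 0, 0, 0.349], [1, 81.5, -9.5, 64, 0, 0, 0.349]])

```text
clock: 18.05
eef_pos: [0.4526, 0.0197, 0.1157]
orientation: [0.73, 2.565, 0.348]
contact_force: [-0.4, 0.3, 1.2]
grip_width: 0.001
grasp_force: 0.0
```

```bash
python3 st.py|tail -1;python3 -c "from h import *;print(manip.get_obs()['qpos'].round(2))"; python3 k.py|tail -9
```

```text
slope [-79.8  25.9  88.5] Fs [0.4 0.4 1.2] [0.    0.004 0.788] 18.05
[ 0.52 -0.27 -0.54  2.42 -0.51  0.49  1.37]
(32.7, 15, 90, 0) [-78.7  25.9  90. ] [-0.831  0.723 -1.472 -0.002 -0.004 -0.003]
(32.7, 15, 36, 0) [-78.7  25.9  36. ] [-1.0240e+00  8.2700e-01  5.2527e+01 -2.0000e-03 -4.0000e-03 -3.0000e-03]
(32.7, 0, 36, 0) [-68.   15.3  36. ] [-1.6023e+01  8.6900e-01  5.2474e+01 -2.0000e-03 -4.0000e-03 -3.0000e-03]
(45, 0, 36, 0) [-62.1   7.9  36. ] [-2.5400e+01 -1.1500e-01  5.2442e+01 -2.0000e-03 -4.0000e-03 -3.0000e-03]
(60, 0, 36, 1) [-53.7   0.2  36. ] [-3.6786e+01  4.1700e-01  5.2401e+01 -2.0000e-03 -4.0000e-03 -3.0000e-03]
(70, 0, 36, 2) [-47.5  -3.7  36. ] [-4.3989e+01  2.0600e+00  5.2372e+01 -2.0000e-03 -4.0000e-03 -3.0000e-03]
(80, 0, 36, 4) [-41.5  -7.1  36. ] [-5.0626e+01  3.9130e+00  5.2345e+01 -2.0000e-03 -4.0000e-03 -3.0000e-03]
(90, 0, 36, 4) [-33.8  -7.8  36. ] [-5.6487e+01  8.8600e+00  5.2314e+01 -2.0000e-03 -4.0000e-03 -3.0000e-03]
(90, -3, 36, 4) [-31.7  -9.9  36. ] [-5.9487e+01  8.8680e+00  5.2304e+01 -2.0000e-03 -4.0000e-03 -3.0000e-03]
```

Call:
apply_moves(rows=[[1, -2, 1, 20, 0, 0, 0], [1, -2, 1, 40, 0, 0, 0], [1, -2, 1, 52, 0, 0, 0], [1, -2, 1, 52, 0, 0, 0], [1, -2, 1, 52, 0, 0, 0]])

```text
clock: 18.55
eef_pos: [0.4792, 0.0254, 0.0724]
orientation: [0.728, 2.566, 0.347]
contact_force: [1.2, -0.3, -0.4]
grip_width: -0.0
grasp_force: 0.0
```

```bash
python3 st.py|tail -1;python3 -c "from h import *;print(manip.get_obs()['qpos'].round(3))"; python3 k.py|tail -7
```

```text
slope [-77.9  25.3  37.4] Fs [ 0.8 -0.6 -0.9] [0.001 0.004 0.786] 18.55
[ 0.538 -0.087 -0.61   2.399 -0.405  0.322  1.288]
(32.7, 0, 36, 0) [-68.   15.3  36. ] [-1.4081e+01 -1.7700e-01  1.3680e+00 -2.0000e-03 -4.0000e-03 -1.0000e-03]
(45, 0, 36, 0) [-62.1   7.9  36. ] [-2.3456e+01 -1.1780e+00  1.3370e+00 -2.0000e-03 -4.0000e-03 -1.0000e-03]
(60, 0, 36, 1) [-53.7   0.2  36. ] [-3.4843e+01 -6.6900e-01  1.2940e+00 -2.0000e-03 -4.0000e-03 -1.0000e-03]
(70, 0, 36, 2) [-47.5  -3.7  36. ] [-4.2049e+01  9.6100e-01  1.2640e+00 -2.0000e-03 -4.0000e-03 -1.0000e-03]
(80, 0, 36, 4) [-41.5  -7.1  36. ] [-4.8689e+01  2.8020e+00  1.2360e+00 -2.0000e-03 -4.0000e-03 -1.0000e-03]
(90, 0, 36, 4) [-33.8  -7.8  36. ] [-5.456e+01  7.737e+00  1.204e+00 -2.000e-03 -4.000e-03 -1.000e-03]
(90, -3, 36, 4) [-31.7  -9.9  36. ] [-5.756e+01  7.740e+00  1.193e+00 -2.000e-03 -4.000e-03 -1.000e-03]
```

Good: the fingers are behind the knob with nothing touched. Now I'll push it along its arc.

Call:
apply_moves(rows=[[1, -7, 0, 0.5, 0, 0, 0], [1, -14, 0, 0.5, 0, 0, 0], [1, -19, -1, 0.5, 0, 0, 0], [1, -23.5, -1, 0.5, 0, 0, 0], [1, -29, -1, 0.5, 0, 0, 0], [1, -35, -0.5, 0.5, 0, 0, 0], [1, -42, 1, 0.5, 0, 0, 0], [1, -42, 1, 0.5, 0, 0, 0]])

```text
clock: 19.35
eef_pos: [0.5139, 0.0028, 0.089]
orientation: [0.727, 2.562, 0.346]
contact_force: [-0.6, 0.0, 0.2]
grip_width: -0.002
grasp_force: 0.0
```

```bash
python3 st.py|tail -1;python3 -c "from h import *;print(manip.get_obs()['qpos'].round(3))"; python3 k.py|tail -3
```

```text
slope [-44.9  -4.7  37.6] Fs [-0.4  0.2  0.4] [ 0.001 -0.     0.786] 19.35
[ 0.568 -0.032 -0.578  2.311 -0.356  0.365  1.306]
(80, 0, 36, 4) [-41.5  -7.1  36. ] [-4.137e+00  6.320e-01  1.558e+00 -1.000e-03  1.000e-03 -0.000e+00]
(90, 0, 36, 4) [-33.8  -7.8  36. ] [-1.001e+01  5.564e+00  1.556e+00 -1.000e-03  1.000e-03 -0.000e+00]
(90, -3, 36, 4) [-31.7  -9.9  36. ] [-1.301e+01  5.565e+00  1.558e+00 -1.000e-03  1.000e-03 -0.000e+00]
```

Call:
apply_moves(rows=[[1, -4, 1, 0.5, 0, 0, 0], [1, -7, 3.5, 0.5, 0, 0, 0], [1, -10, 5.5, 0.5, 0, 0, 0], [1, -12, 5.5, 0.5, 0, 0, 0], [1, -13, 5.5, 0.5, 0, 0, 0], [1, -13, 5.5, 0.5, 0, 0, 0]])

```text
clock: 19.95
eef_pos: [0.5245, 0.0021, 0.0938]
orientation: [0.724, 2.566, 0.347]
contact_force: [-4.4, 6.5, 2.3]
grip_width: 0.001
grasp_force: 3.2
```

```bash
python3 st.py|tail -1; python3 k.py|tail -2
```

```text
slope [-33.7  -7.8  36.6] Fs [-1.2  7.4  3.3] [-0.     0.004  0.784] 19.95
(90, 0, 36, 4) [-33.8  -7.8  36. ] [ 0.139 -0.124  0.645 -0.001 -0.003  0.002]
(90, -3, 36, 4) [-31.7  -9.9  36. ] [-2.861e+00 -1.280e-01  6.340e-01 -1.000e-03 -3.000e-03  2.000e-03]
```

Call:
apply_moves(rows=[[1, 8, -2, 0, 0, 0, 0], [1, 8, -17, 0, 0, 0, -0.2], [1, 3, -17.5, 0, 0, 0, -0.4], [1, 3, -17.5, 0, 0, 0, -0.785], [1, 3, -17.5, 0, 0, 0, -0.785], [1, 3, -17.5, 0, 0, 0, -0.785], [1, 3, -17.5, 0, 0, 0, -0.785], [1, 0, -14.5, 0, 0, 0, -0.785], [1, -3, -11.5, 0, 0, 0, -0.785], [1, -5, -9.5, 0, 0, 0, -0.785], [1, -5, -9.5, 0, 0, 0, -0.785]])

```text
clock: 21.05
eef_pos: [0.5249, -0.01, 0.0927]
orientation: [-0.303, 2.605, 0.081]
contact_force: [-0.3, 0.2, -0.6]
grip_width: 0.001
grasp_force: 0.0
```

```bash
python3 st.py|tail -1;python3 -c "from h import *;print(manip.get_obs()['qpos'].round(3))"
```

```text
slope [-36.3 -19.7  36.9] Fs [-0.5  0.2 -0.4] [0.001 0.002 0.001] 21.05
[ 0.558 -0.008 -0.537  2.281 -0.351  0.382  2.116]
```

Now push straight uphill (tool −x) in small steps.

Call:
apply_moves(rows=[[1, -1, 0, 0, 0, 0, 0], [1, -2, 0, 0, 0, 0, 0], [1, -3, 0, 0, 0, 0, 0], [1, -3, 0, 0, 0, 0, 0]])

```text
clock: 21.45
eef_pos: [0.5255, -0.0098, 0.0927]
orientation: [-0.304, 2.608, 0.081]
contact_force: [-8.6, -2.8, 0.6]
grip_width: -0.001
grasp_force: 3.7
```

```bash
python3 st.py|tail -1
```

```text
slope [-35.7 -19.6  36.6] Fs [-7.5 -0.7  5.1] [-0.     0.006  0.001] 21.45
```

Call:
apply_moves(rows=[[1, 6, 0, 0, 0, 0, 0], [1, 6, -2, -10, 0, 0, 0], [1, 6, -10, -30, 0, 0, 0], [1, 6, -30, -60, 0, 0, 0], [1, 0, -60, -90, 0, 0, 0], [1, 0, -60, -90, 0, 0, 0], [1, 0, -60, -90, 0, 0, 0], [1, 0, -60, -90, 0, 0, 0]])

```text
clock: 22.25
eef_pos: [0.4971, -0.0772, 0.1716]
orientation: [-0.305, 2.605, 0.082]
contact_force: [-0.1, -0.2, 1.3]
grip_width: -0.003
grasp_force: 0.0
```

```bash
python3 st.py|tail -1; python3 - <<'E'|tail -8
from g import *
print(o["qpos"].round(2))
s=snapshot("wrist");M=cam(s,o)
# mean brightness on predicted points: keeper bar mid (light), old bar place, flange +y/-x side, knob tops
pts={"bar new":(-19,5,30.5),"bar new2":(-19,-8,30.5),"keeper knob top":(-19,-17,52.5),"old bar mid":(-40,13,30.5),"flange -y":(3,-14,24.5),"flange +x":(13,-6,24.5),"pin knob top":(0,0,68.5)}
for k,p in pts.items():
    u,v=proj(s,M,[h+S@(np.array(p)/1e3)])[0];print(k,int(u),int(v),s["frame"][int(v)-1:int(v)+2,int(u)-1:int(u)+2].mean((0,1)).round() if 0<u<511 and 0<v<383 else None)
E
```

```text
slope [-33.7 -78.7 126.5] Fs [ 0.5 -0.2  1.2] [-0.     0.003 -0.   ] 22.25
[ 0.64 -0.18 -0.39  2.23 -0.49  0.66  2.37]
bar new 354 209 [119. 119. 117.]
bar new2 339 209 [117. 116. 114.]
keeper knob top 336 219 [131. 135. 134.]
old bar mid 366 186 [59. 60. 60.]
flange -y 329 230 [234. 233. 231.]
flange +x 337 240 [235. 233. 232.]
pin knob top 361 250 [130. 133. 133.]
```

```bash
python3 -c "from bench import manip; print(manip.sign_off())"
```

```text
the job is handed in; nothing more can be done
None
```

The job is handed in at about 22 s on the clock: the cylinder is home in the bracket, the long pin is pushed fully through, and the keeper is swung to its stop over the flange. The last two rest on contact forces, measured positions and pixel checks, because I had used all 10 picture views.

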